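# Hang the odour caddy in the shoe cupboard, shut the mesh door and set the dryer dial

### The arm

A 7-joint arm with a two-finger parallel gripper is mounted at the origin on the work surface. World frame = base frame: x ahead of the robot, y to its left, z up, the work surface at z = 0. Lengths are in m, angles in rad, forces in N, time in s.
With the tool pointing down it reaches from about 0.425 to 0.875 m from the base axis. Payload 8.4 kg.
Tool frame: the origin (TCP) lies on the centre line of the jaws, within the pads' length; the fingertips stand 19 mm ahead of it and the grasp point (between the pads) is the TCP; z points along the fingers, y is the line along which they close (so a half turn about z gives the same grasp; the last joint's range is limited). The gripper opens to 87 mm and grips with 3 to 60 N. Pads are 19 mm wide; open, the fingers measure 117 mm over their backs; the gripper's body (75 mm by 190 mm) begins 51 mm behind the grasp point.
Start: joints at [1.244, 0.333, 0.04, 1.465, -0.013, 1.343, -0.059], TCP at [0.147, -0.633, 0.242] pointing down, gripper open.
Joint ranges: [-2.58, 2.58], [-0.38, 2.09], [-1.3, 1.39], [0.25, 2.4], [-1.5, 4.64], [0.08, 2.09], [-2.65, 2.65]. Speed limits (rad/s): [2.22, 2.22, 2.79, 2.79, 3.14, 3.14, 3.14].

### API

Orientations are given as a 3x3 rotation matrix whose columns are the frame's x, y, z axes.
In Python, from plant import env gives the robot as it stands.
- The arm moves only by the tool play_rows, never from a script. Its argument "series" is a list of rows, each a list of 7 numbers: the turn, a rotation vector about the tool's x, y, z in degrees, then the shift along the tool's x, y, z in mm, then the finger opening in mm, from 0 to 87. A call has 1 to 12 rows; each row shifts and turns the commanded pose from where the row before left it, along the tool's axes as they then stand; what a row does not reach is not made up. A row lasts 1/12 s, in which the tool goes at most 41.7 mm and 7.16 degrees, less where a joint would pass 70% of its speed; a pose out of reach is approached as far as the arm can. A call is refused whole if a number of a shift passes 41.7 or a number of a turn 7.16, either way. A call with a gripper value outside its range is refused whole. The fingers move at their own pace and stop on an object; the grip force is fixed at half the most. Time passes only in rows, so rows that do not move let the fingers close. It gives the time, the measured TCP pose, the force, the opening and the grip force at its end, in the units of the state.
- env.sense(): the state, without advancing time (a new reading comes with each control period).
- env.read_camera(name): name is "scene" or "top" or "wrist"; returns (picture, depth): 480x640x3 uint8, red, green, blue; 480x640 float32, m along the optical axis (not along the pixel's ray), 0 where there is no reading.
- env.get_calibration(name): a dict with "fx", "fy", "cx", "cy" (pixels), "T" (4x4, takes a point from camera to world coordinates); the wrist camera has in their place "T_tool_cam" (4x4, takes a point from camera to tool coordinates, whose origin is the TCP and whose axes are the flange's). Camera axes: x right, y up, looking along -z (the intrinsics and any distortion apply to the point x, -y, -z); pixel columns grow to the right and rows downward; lengths in m; the calibration is good to about 2 mm. A picture is of the moment at which its call begins: read the wrist's pose just before it. get_calibration takes no time and is no camera call.
- env.sign_off(): hands the job in; it is judged then, once.
The state is a dict: "clock": time; "q": joint angles; "joint_vel": joint speeds; "joint_torque": joint torques, N m; "tool_pos": TCP position; "tcp_rot": TCP orientation; "ft_force": force on the tool from outside, world axes, zero at the start; "ft_torque": the same for the moment, N m; "grip_width": opening from 0.0 (shut) to 1.0 (fully open); "grip_force": force on a finger pad.
Only numpy, scipy, OpenCV 4.12 (cv2) and the standard library are available. Lean on these libraries where they do the work, as an engineer would, in place of code of your own. Each camera call takes 0.05 s, during which the arm holds its last target. There are 200 camera calls.

### The job

Get the shoe cupboard ready for a drying run: hang the blue odour-absorber caddy by its white handle on both prongs of the double hook inside the mesh door, keeping it upright, and swing the door fully shut without slamming it, so that the caddy hangs inside. Set the dryer dial on the roof so that its white pointer points at the green marker tab, and leave the dustpan, saucer, spray bottle and scraper where they are.

Things in the scene. Friction and masses are not known exactly. Their poses are not given: they have to be found in the camera images.
- cupboard: Compact pale metal shoe cupboard, fixed: 250 mm wide (x), 340 deep, 230 high. Origin at shelf level, middle of its open front; the front faces +y, the inside runs to -y, inner floor 20 mm up. Shoes stand at the back; the caddy fits in front of them. On the roof, from 65 mm behind the front, a grey dryer unit 230 wide, top 270 mm above the shelf: dial on its -x half, fan grille on its +x half.
- door (a joint): Opening angle of the mesh door, rad: 0 fully shut against its stop, 1.57 straight out. Upright hinge on the +x side of the cupboard's front; seen from above the door turns clockwise as it opens. Stiff hinge (friction 0.22 N m, about 1 N at the edge): it stays where it is left. No latch.
- door_hinge (a point): On the hinge axis, 196 mm above the shelf. Axes turn with the door: panel runs 236 mm to -x, inner side looks to -y, outer to +y. Panel 14 to 216 mm above the shelf: frame 16 mm thick centred on the hinge axis (top rail 176 to 216 mm high, side rails 21 wide), wire mesh in its middle plane. Pull strip on the outer side at the free edge, standing 12 mm out, 65 to 135 mm above the shelf.
- door_edge (a point): Top corner of the door's free edge, 236 mm from the hinge axis, 216 mm above the shelf; axes as for door_hinge.
- hook_seat (a point): Where the middle of the caddy's bar rests when hung: 178 mm above the shelf, midway between the hook's two prongs, on the door's inner side, 128 mm from the hinge axis, 52 mm off the back plate. Axes as door_hinge. Prongs point to -y, at x +30 and -30 mm: 8 mm rods (52 clear between, 68 over all), lowest here (rod top 6 mm below), upturned ends 30 mm beyond, topping out 10 mm above this point.
- caddy: Blue slotted odour-absorber caddy with a white rigid handle, loose, 0.21 to 0.39 kg. Body 120 mm (x) by 56 mm (y) by 75 mm high; origin at the centre of its underside. The handle is an upright arch in the caddy's x-z plane: two posts (98 mm clear between them) and a straight bar along x.
- caddy_bar (a point): Middle of the caddy's handle bar, 135 mm above the caddy's underside (bar 14 mm wide along y, 12 mm high, 54 mm clear above the body). Axes as the caddy's. The bar hangs along the x axis of hook_seat, either way round.
- knob (a joint): Turn of the dryer dial's knob, rad: grows clockwise seen from above, stops at 0 and 4.71; it stays where it is left (about 0.05 N m of friction).
- knob_grip (a point): On the knob's upright axis at the height to grip, 30 mm above the dial face, 302 mm above the shelf. The knob is a black bar grip 64 mm long (along x), 14 mm wide, rising straight from a flat 64 mm round skirt on the dial face to 10 mm above this point. +x of this frame is the direction in which the white pointer line points.
- knob_pointer (a point): The point 50 mm from the knob's axis that the white pointer line points at, on the dial face; it turns with the knob.
- marker_tab (a point): Middle of the green clip-on marker tab (12 by 12 mm, 3 mm high) fixed on the dial's rim, 50 mm from the knob's axis; +x of its frame points straight out from that axis. The dial is set when the pointer points at the tab.
- dustpan: Red plastic dustpan, loose, pan 190 by 220 mm, 55 mm high at the back, with a short handle; origin at shelf level in the middle of its front lip, pan and handle run 315 mm to its -x. Not to be moved.
- saucer: White ceramic saucer, 144 mm across, 20 mm high, loose; origin under its centre. Not to be moved.
- sprayer: Clear spray bottle with a white and red trigger head, 76 mm across, 220 mm high, loose; origin under the bottle's centre. Not to be moved.
- scraper: Orange hard-silicone scraper lying flat, 190 mm long, 92 mm wide at the blade, 14 mm high, loose; origin near its middle, at shelf level. Not to be moved.

How it is judged:
On the way, in this order (a step that is already met when the one before it is completed fails the run):
1. the caddy hangs by its handle bar on both prongs of the hook, let go (z of caddy_bar in the frame of hook_seat between -0.009 and 0.009 m and horizontal distance between caddy_bar and hook_seat below 0.035 m and angle between the x axis of caddy_bar and the x axis of hook_seat, either way round below 0.35 rad and contact force between the fingers and caddy below 0.3 N), for 0.3 s.
2. the door is fully shut with the caddy hanging inside (value of joint door below 0.06 rad and z of caddy_bar in the frame of hook_seat above -0.009 m and horizontal distance between caddy_bar and hook_seat below 0.035 m), for 0.2 s.
At the end, for the whole second after the job is handed in: Door shut within 0.06 rad; caddy hanging still inside, upright within 14 deg, its bar on both prongs within 35 mm sideways and 9 mm in height of hook_seat; pointer within 6 mm of the green tab's middle at 50 mm radius (7 deg); the four bystanders within 30 mm of their starts (all of step 2 and z of caddy_bar in the frame of hook_seat below 0.009 m and angle between caddy's own z axis and vertical below 0.25 rad and linear speed of caddy below 0.03 m/s and horizontal distance between knob_pointer and marker_tab below 0.006 m and distance of each of dustpan, saucer, sprayer, scraper from where it was at the start of the episode below 0.03 m); the robot touches nothing.
It fails at once if the door is slammed (faster than 2.5 rad/s) (velocity of joint door below -2.5 rad/s).
It fails at once if the caddy is tipped over (more than 60 degrees) (angle between caddy's own z axis and vertical above 1.05 rad).
It fails at once if the spray bottle is knocked over (angle between sprayer's own z axis and vertical above 0.6 rad).
It also fails if it takes over 72 s, if anything falls off the work surface, if the arm or the gripper's body presses on something with over 40 N, if the wrist force passes 120 N, or if a joint passes its speed limit or range.

## Working session

There is one attempt and no reset: what is moved stays moved. The work goes in short steps, Python scripts to look and compute and a tool call to move; the robot and the scene stay as the last step left them, time stands still between calls to the robot, and variables do not carry over. Pictures are saved under pics/ and viewed, at most 10 in all, crops included, and the job is handed in when it is done.

Besides the shell and the picture viewer there is one more tool, called after ">>>" as name(argument=value, ...) on one line, values as JSON. play_rows: Moves the arm, as the interface text tells. Its arguments: {"type":"object","properties":{"series":{"type":"array","items":{"type":"array","items":{"type":"number"}}}},"required":["series"]}

```bash
mkdir -p pics; ls; cat > h.py <<'E'
import numpy as np, cv2
from plant import env
def grab(n,f=None):
    s=env.sense(); im,d=env.read_camera(n); c=env.get_calibration(n)
    if 'T' in c: T=np.array(c['T'])
    else:
        W=np.eye(4);W[:3,:3]=s['tcp_rot'];W[:3,3]=s['tool_pos'];T=W@np.array(c['T_tool_cam'])
    if f: cv2.imwrite('pics/'+f,im[:,:,::-1])
    np.savez('last_'+n+'.npz',im=im,d=d,T=T,K=[c['fx'],c['fy'],c['cx'],c['cy']])
    return im,d
def P(n,u,v,r=1):
    z=np.load('last_'+n+'.npz');d=z['d'];fx,fy,cx,cy=z['K']
    w=d[v-r:v+r+1,u-r:u+r+1];w=w[w>0]
    if len(w)==0:return None
    D=np.median(w);return (z['T']@[(u-cx)/fx*D,-(v-cy)/fy*D,-D,1])[:3].round(4)
def ray(n,u,v,h):
    z=np.load('last_'+n+'.npz');fx,fy,cx,cy=z['K'];T=z['T']
    k=T[:3,:3]@[(u-cx)/fx,-(v-cy)/fy,-1];o=T[:3,3];return (o+k*(h-o[2])/k[2]).round(4)
def cloud(n):
    z=np.load('last_'+n+'.npz');d=z['d'];fx,fy,cx,cy=z['K'];v,u=np.indices(d.shape)
    X=np.stack([(u-cx)/fx*d,-(v-cy)/fy*d,-d],-1)@z['T'][:3,:3].T+z['T'][:3,3]
    X[d<=0]=np.nan;return X
E
python3 - <<'E'
from h import *
s=env.sense();print({k:np.round(v,3).tolist() for k,v in s.items()})
a,_=grab('scene','scene0.png');b,_=grab('top','top0.png')
print(env.get_calibration('top'));print(env.get_calibration('scene')['T']);print(env.get_calibration('wrist'))
E
```

```text
pics
{'clock': 0.0, 'q': [1.244, 0.334, 0.04, 1.466, -0.013, 1.343, -0.058], 'joint_vel': [-0.0, -0.0, -0.001, -0.001, -0.001, -0.002, 0.0], 'joint_torque': [0.0, -65.635, 1.336, -40.38, -0.06, 0.045, 0.0], 'tool_pos': [0.147, -0.633, 0.241], 'tcp_rot': [[0.974, 0.226, -0.0], [0.226, -0.974, 0.002], [-0.0, -0.002, -1.0]], 'ft_force': [0.376, -0.154, 0.234], 'ft_torque': [0.008, -0.064, 0.026], 'grip_force': 0.0, 'grip_width': 1.001}
{'fx': 569.4016347822921, 'fy': 569.4016347822921, 'cx': 322.0582059392271, 'cy': 229.85409201808832, 'T': array([[-0.02339647,  0.98952528, -0.14245113,  0.37394177],
       [-0.9996821 , -0.02181735,  0.0126374 ,  0.08059152],
       [ 0.00939712,  0.14270152,  0.98972116,  1.6137954 ],
       [ 0.        ,  0.        ,  0.        ,  1.        ]])}
[[ 8.66843329e-01 -2.85870376e-01  4.08485949e-01  1.05511475e+00]
 [ 4.98580425e-01  4.96280784e-01 -7.10720018e-01 -7.06115500e-01]
 [ 4.50071526e-04  8.19746004e-01  5.72727060e-01  8.14376953e-01]
 [ 0.00000000e+00  0.00000000e+00  0.00000000e+00  1.00000000e+00]]
{'fx': 363.0081952054859, 'fy': 363.0081952054859, 'cx': 321.5786644584014, 'cy': 244.4848482737137, 'T_tool_cam': array([[-4.14278567e-04,  9.67460610e-01,  2.53021338e-01,
         6.84870196e-02],
       [ 9.99999896e-01,  3.52978547e-04,  2.87666186e-04,
         2.01536476e-04],
       [ 1.88994599e-04,  2.53021431e-01, -9.67460655e-01,
        -1.43848922e-01],
       [ 0.00000000e+00,  0.00000000e+00,  0.00000000e+00,
         1.00000000e+00]])}
```

View pics/top0.png

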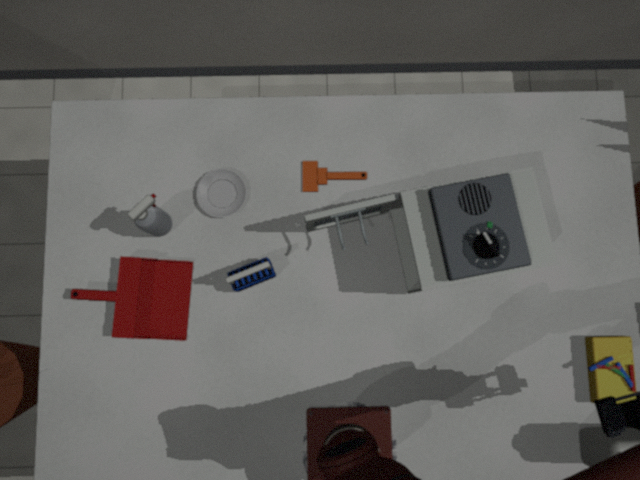

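View pics/scene0.png

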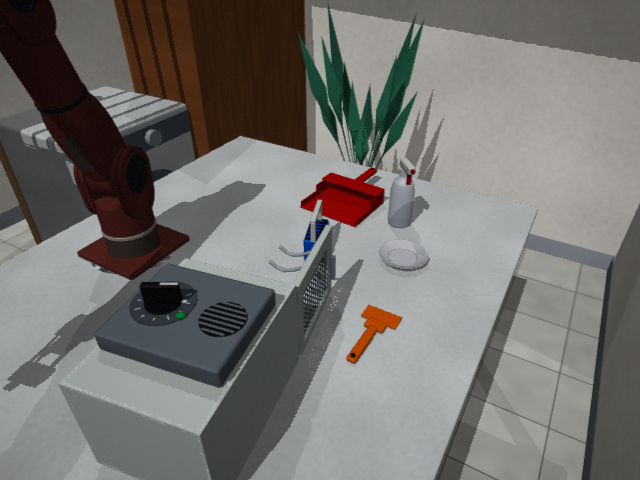

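The top view shows the cupboard with its front facing image-left (world +y). The door is open straight out, from about (405,197) to (305,220), with the prongs on the robot side at (340,232) and (363,228). The caddy is at (250,273), and the dial is at (486,243) with the green tab near (488,226).

```bash
python3 - <<'E'
from h import *
X=cloud('top');im=np.load('last_top.npz')['im'].astype(int);Z=X[...,2]
def rect(m,name):
    pts=X[m][:,:2].astype(np.float32);r=cv2.minAreaRect(pts*1000);print(name,m.sum(),np.round(r[0],1),np.round(r[1],1),round(r[2],2),'zmed',np.median(X[m][:,2]).round(4))
    return pts
U,V=np.meshgrid(np.arange(640),np.arange(480))
box=lambda a,b,c,d:(U>a)&(U<c)&(V>b)&(V<d)
dr=(abs(Z-.270)<.006)&box(420,160,545,290); p=rect(dr,'dryer')
print(cv2.boxPoints(cv2.minAreaRect(p*1000)).round(0).tolist())
kn=(Z>.295)&box(450,210,520,275); rect(kn,'knob')
do=(abs(Z-.216)<.008)&box(295,185,412,240); p=rect(do,'doortop');l=cv2.fitLine(p,cv2.DIST_HUBER,0,.01,.01).ravel();print(l)
t=(p-l[2:])@l[:2];print('ends',l[2:]+t.min()*l[:2],l[2:]+t.max()*l[:2])
rf=(abs(Z-.23)<.006)&box(395,160,560,300); p=rect(rf,'roof');print(cv2.boxPoints(cv2.minAreaRect(p*1000)).round(0).tolist())
g=(im[...,1]>im[...,0]+40)&(im[...,1]>im[...,2]+20)&box(450,200,530,280); rect(g,'tab')
w=(im.min(-1)>150)&box(470,225,510,270); print('white',w.sum(),X[w].mean(0) if w.any() else 0)
ba=(Z>.115)&box(220,250,285,295); p=rect(ba,'bar');l=cv2.fitLine(p,cv2.DIST_HUBER,0,.01,.01).ravel();print(l)
pr=(Z>.15)&(Z<.205)&box(335,215,372,255);rect(pr,'prongs')
for a,b in((335,352),(356,372)):
    m=pr&(U>a)&(U<b);q=X[m];i=q[:,0].argmin();print(m.sum(),q[i].round(3),q[q[:,0].argmax()].round(3),q.mean(0).round(3))
for n,m in(('sprayer',(Z>.03)&box(120,180,180,240)),('saucer',(Z>.006)&box(190,165,248,222)),('scraper',(Z>.005)&box(295,155,372,195)),('pan',(Z>.006)&box(65,250,200,345))):rect(m,n)
# enlarged crop
c=im[150:310,290:560].astype(np.uint8)[:,:,::-1];cv2.imwrite('pics/crop.png',cv2.resize(c,None,fx=2.9,fy=2.9,interpolation=cv2.INTER_CUBIC))
E
```

```text
dryer 7052 [ 570.9 -316.9] [229.4 201. ] 9.89 zmed 0.2702
[[441.0, -238.0], [475.0, -436.0], [701.0, -396.0], [667.0, -198.0]]
knob 215 [ 521.4 -325.5] [63.8 16.7] 30.74 zmed 0.3103
doortop 654 [632.4 -32.2] [264.9 100.7] 81.8 zmed 0.2154
[ 0.20617276 -0.9785156   0.62481135  0.0184142 ]
ends [0.60678244 0.10398123] [ 0.66149473 -0.15568867]
roof 5485 [ 572.3 -322.7] [250.7 342.9] 9.68 zmed 0.2297
[[420.0, -175.0], [478.0, -513.0], [725.0, -471.0], [667.0, -133.0]]
tab 19 [ 571. -336.] [10.  10.1] 59.41 zmed 0.2746
white 0 0
bar 267 [482.  255.8] [ 15.  117.2] 20.36 zmed 0.1402
[ 0.35251987 -0.9358043   0.4861476   0.24351199]
prongs 199 [577.2 -12.8] [85.8 68.7] 11.71 zmed 0.1793
109 [0.529 0.008 0.19 ] [0.615 0.013 0.18 ] [0.573 0.017 0.18 ]
90 [ 0.541 -0.051  0.183] [ 0.613 -0.038  0.184] [ 0.579 -0.043  0.179]
sprayer 1103 [632.7 506.1] [53.6 98. ] 40.31 zmed 0.1546
saucer 1535 [718.6 353.6] [162.8 160.9] 0.49 zmed 0.0127
scraper 1023 [765.4  22.9] [217.4 113.2] 89.1 zmed 0.0096
pan 3790 [427.3 596.4] [379.8 258.6] 88.77 zmed 0.0517
```

View pics/crop.png

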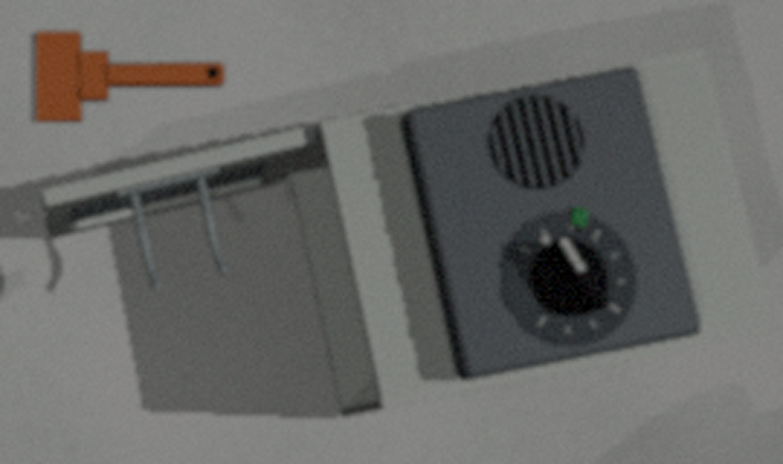

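The crop shows the dial centre near (568,275), the white pointer line running up-left to (563,240), and the green tab at (580,216). So the knob has to turn about 43° clockwise. I'll do the knob first, moving above it before taking a closer look.

>>> play_rows(series=[[0,0,0,30,-15,-20,87],[0,0,0,30,-15,-20,87],[0,0,0,30,-15,-20,87],[0,0,0,30,-15,-20,87],[0,0,0,30,-15,-20,87],[0,0,0,30,-15,-20,87],[0,0,0,30,-15,-20,87],[0,0,0,30,-15,-10,87],[0,0,0,30,-15,0,87],[0,0,0,30,-15,0,87],[0,0,0,30,-15,0,87],[0,0,0,30,-15,0,87]])

```text
clock: 1.1
tool_pos: [0.4578, -0.3753, 0.3913]
tcp_rot: [[0.974, 0.226, -0.0], [0.226, -0.974, 0.0], [-0.0, -0.0, -1.0]]
ft_force: [0.5, -1.0, 0.1]
grip_width: 1.001
grip_force: 0.0
```

>>> play_rows(series=[[0,0,0,30,-12,0,87],[0,0,0,30,-12,0,87],[0,0,0,14,-11,0,87],[0,0,-6,0,0,0,87],[0,0,-6,0,0,0,87],[0,0,-6,0,0,0,87],[0,0,0,0,0,0,87],[0,0,0,0,0,0,87]])

```text
clock: 1.77
tool_pos: [0.5209, -0.3258, 0.3912]
tcp_rot: [[0.858, 0.513, -0.001], [0.513, -0.858, 0.0], [-0.0, -0.001, -1.0]]
ft_force: [1.0, 0.7, 0.5]
grip_width: 1.001
grip_force: 0.0
```

```bash
cat >> h.py <<'E'
def st():
    s=env.sense();R=s['tcp_rot'];print('t',round(s['clock'],2),'p',np.round(s['tool_pos'],4),'yaw x',np.degrees(np.arctan2(R[1][0],R[0][0])).round(2),'z',np.round(np.array(R)[:,2],3),'F',np.round(s['ft_force'],1),'grip',s['grip_width'].round(3),s['grip_force'],'q',np.round(s['q'],2));return s
def to(p,s=None):
    s=s or env.sense();print('shift mm',(np.array(s['tcp_rot']).T@(np.array(p)-s['tool_pos'])*1000).round(1))
E
python3 - <<'E'
from h import *
s=st();im,d=grab('wrist','knob.png')
X=cloud('wrist');Z=X[...,2];im=im.astype(int)
kn=(Z>.298)&(Z<.33);p=X[kn][:,:2].astype(np.float32);U=np.indices(Z.shape)
print(kn.sum(),cv2.minAreaRect(p*1000),np.median(Z[kn]))
g=(im[...,1]>im[...,0]+40)&(im[...,1]>im[...,2]+20);print(g.sum(),X[g].mean(0) if g.any() else 0,np.nanmedian(X[g][:,2]))
E
```

```text
Traceback (most recent call last):
  File "h.py", line 24, in st
    s=env.sense();R=s['tcp_rot'];print('t',round(s['clock'],2),'p',np.round(s['tool_pos'],4),'yaw x',np.degrees(np.arctan2(R[1][0],R[0][0])).round(2),'z',np.round(np.array(R)[:,2],3),'F',np.round(s['ft_force'],1),'grip',s['grip_width'].round(3),s['grip_force'],'q',np.round(s['q'],2));return s
                                                                                                                                                                                                                            ^^^^^^^^^^^^^^^^^^^^^
AttributeError: 'float' object has no attribute 'round'
```

```bash
sed -i "s/s\['grip_width'\].round(3)/s['grip_width']/" h.py
python3 - <<'E'
from h import *
s=st();im,d=grab('wrist','knob.png')
X=cloud('wrist');Z=X[...,2];im=im.astype(int)
kn=(Z>.298)&(Z<.33);p=X[kn][:,:2].astype(np.float32)
print(kn.sum(),cv2.minAreaRect(p*1000),np.median(Z[kn]))
g=(im[...,1]>im[...,0]+40)&(im[...,1]>im[...,2]+20);print(g.sum(),X[g].mean(0) if g.any() else 0)
c=np.load('last_wrist.npz');w=kn&(im.min(-1)>110);q=X[w];print('white',w.sum(),q.mean(0) if w.any() else 0)
E
```

```text
t 1.77 p [ 0.5209 -0.3258  0.3912] yaw x 30.85 z [-0.001  0.    -1.   ] F [1.  0.7 0.5] grip 1.0009043958298058 0.0 q [ 0.71  0.25 -0.29  1.28  0.07  1.62 -0.6 ]
2072 ((520.9201049804688, -325.2734375), (63.261940002441406, 14.038718223571777), 29.237075805664062) 0.3123750752257818
383 [nan nan nan]
white 468 [ 0.5341791  -0.31778398  0.31337019]
```

View pics/knob.png

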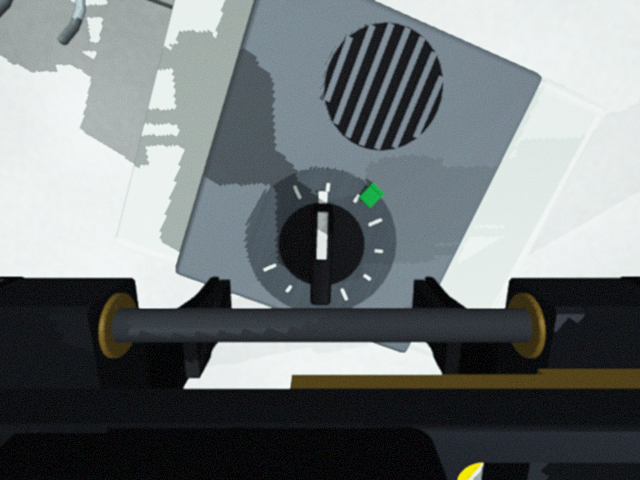

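The wrist view shows the knob bar upright at (322,240), with its white line pointing up, and the green tab at (371,195). Next I'll get the tab's exact bearing and grip the knob.

```bash
python3 - <<'E'
from h import *
z=np.load('last_wrist.npz');im=z['im'].astype(int);X=cloud('wrist')
g=(im[...,1]>im[...,0]+40)&(im[...,1]>im[...,2]+20)
v,u=np.nonzero(g);print(u.mean(),v.mean());t=ray('wrist',u.mean(),v.mean(),.274);print(t,np.nanmean(X[g],0))
d=t[:2]-[.5209,-.3253];print(np.hypot(*d),np.degrees(np.arctan2(d[1],d[0])))
E
```

```text
371.1331592689295 194.86161879895562
[ 0.5708 -0.3373  0.274 ] [ 0.57081038 -0.33709352  0.2753842 ]
0.05132260710447195 -13.521786683856439
```

>>> play_rows(series=[[0,0,1.6,0,0,20,60],[0,0,0,0,0,30,50],[0,0,0,0,0,28,40],[0,0,0,0,0,11,40],[0,0,0,0,0,0,14],[0,0,0,0,0,0,5],[0,0,0,0,0,0,5],[0,0,0,0,0,0,5],[0,0,0,0,0,0,5],[0,0,0,0,0,0,5]])

```text
clock: 2.65
tool_pos: [0.5214, -0.3259, 0.3036]
tcp_rot: [[0.871, 0.491, 0.001], [0.491, -0.871, -0.001], [0.001, 0.001, -1.0]]
ft_force: [0.2, 0.4, -0.3]
grip_width: 0.328
grip_force: 0.0
```

>>> play_rows(series=[[0,0,0,0,0,0,5],[0,0,0,0,0,0,5],[0,0,0,0,0,0,5],[0,0,0,0,0,0,5],[0,0,0,0,0,0,5],[0,0,0,0,0,0,5]])

```text
clock: 3.15
tool_pos: [0.5209, -0.3254, 0.3028]
tcp_rot: [[0.871, 0.492, -0.0], [0.492, -0.871, 0.0], [0.0, -0.0, -1.0]]
ft_force: [-3.7, 3.0, 4.5]
grip_width: 0.158
grip_force: 30.0
```

>>> play_rows(series=[[0,0,5,0,0,0,5],[0,0,5,0,0,0,5],[0,0,5,0,0,0,5],[0,0,5,0,0,0,5],[0,0,5,0,0,0,5],[0,0,5,0,0,0,5],[0,0,5,0,0,0,5],[0,0,5,0,0,0,5],[0,0,2.8,0,0,0,5],[0,0,0,0,0,0,5],[0,0,0,0,0,0,5]])

```text
clock: 4.07
tool_pos: [0.5209, -0.3254, 0.3028]
tcp_rot: [[0.973, -0.229, -0.0], [-0.229, -0.973, 0.0], [-0.0, -0.0, -1.0]]
ft_force: [-3.6, 3.7, 6.0]
grip_width: 0.156
grip_force: 30.0
```

>>> play_rows(series=[[0,0,0,0,0,0,40],[0,0,0,0,0,0,40],[0,0,0,0,0,0,50],[0,0,0,0,0,0,50],[0,0,0,0,0,0,50],[0,0,0,0,0,-15,60],[0,0,0,0,0,-30,60],[0,0,0,0,0,-40,60],[0,0,0,0,0,-15,60],[0,0,0,0,0,0,60]])

```text
clock: 4.9
tool_pos: [0.5221, -0.3263, 0.4075]
tcp_rot: [[0.973, -0.231, 0.006], [-0.231, -0.973, -0.004], [0.007, 0.002, -1.0]]
ft_force: [0.2, 0.9, -0.7]
grip_width: 0.681
grip_force: 0.0
```

```bash
python3 - <<'E'
from h import *
s=st();im,d=grab('wrist','knob2.png')
X=cloud('wrist');Z=X[...,2];im=im.astype(int)
kn=(Z>.298)&(Z<.33);r=cv2.minAreaRect(X[kn][:,:2].astype(np.float32)*1000);print(kn.sum(),r)
g=(im[...,1]>im[...,0]+40)&(im[...,1]>im[...,2]+20);v,u=np.nonzero(g);t=ray('wrist',u.mean(),v.mean(),.274)
d=t[:2]-np.array(r[0])/1000;print(t,np.hypot(*d),np.degrees(np.arctan2(d[1],d[0])))
w=kn&(im.min(-1)>110);print('white',np.nanmean(X[w],0))
to([.482,.256,.25])
E
```

```text
t 4.9 p [ 0.5221 -0.3263  0.4075] yaw x -13.34 z [ 0.006 -0.004 -1.   ] F [ 0.2  0.9 -0.7] grip 0.680710369695076 0.0 q [ 0.64  0.24 -0.2   1.25  0.05  1.65 -1.35]
1804 ((521.0740356445312, -325.6099548339844), (13.754251480102539, 63.42124557495117), 76.76371002197266)
[ 0.5709 -0.3372  0.274 ] 0.051156190934262505 -13.094742066605189
white [ 0.53666594 -0.32948842  0.31326748]
shift mm [-173.6 -557.4  153.5]
```

The knob reads -13.2° against the tab's -13.1°, so the dial is set. Next I'll move above the hook for a close look.

>>> play_rows(series=[[0,0,0,-6.7,-32.6,0,87],[0,0,0,-6.7,-32.6,0,87],[0,0,0,-6.7,-32.6,0,87],[0,0,0,-6.7,-32.6,0,87],[0,0,0,-6.7,-32.6,0,87],[0,0,0,-6.7,-32.6,0,87],[0,0,0,-6.7,-32.6,0,87],[0,0,0,-6.7,-32.6,0,87],[0,0,-6.8,0,0,0,87],[0,0,-6.8,0,0,0,87],[0,0,-6.8,0,0,0,87],[0,0,-6.8,0,0,0,87]])

```text
clock: 5.95
tool_pos: [0.5287, -0.0594, 0.4012]
tcp_rot: [[0.969, 0.246, -0.002], [0.246, -0.969, 0.0], [-0.002, -0.001, -1.0]]
ft_force: [-0.1, -1.1, 0.1]
grip_width: 0.999
grip_force: 0.0
```

>>> play_rows(series=[[0,0,-6.8,0,0,0,87],[0,0,-6.8,0,0,0,87],[0,0,-6.8,0,0,0,87],[0,0,-6.8,0,0,0,87],[0,0,-6.8,0,0,0,87],[0,0,-6.8,0,0,0,87],[0,0,-6.8,0,0,0,87],[0,0,-6.8,0,0,0,87],[0,0,-6.8,0,0,0,87],[0,0,-6.8,0,0,0,87],[0,0,-6.8,0,0,0,87],[0,0,-6.8,0,0,0,87]])

```text
clock: 6.95
tool_pos: [0.5287, -0.0597, 0.4011]
tcp_rot: [[-0.101, 0.995, -0.002], [0.995, 0.101, 0.0], [0.0, -0.002, -1.0]]
ft_force: [0.3, -0.7, -0.8]
grip_width: 1.004
grip_force: 0.0
```

>>> play_rows(series=[[0,0,-6.8,0,0,0,87],[0,0,0,0,0,0,87],[0,0,0,0,0,0,87]])

```text
clock: 7.2
tool_pos: [0.5288, -0.0597, 0.4015]
tcp_rot: [[-0.208, 0.978, -0.001], [0.978, 0.208, 0.0], [0.001, -0.001, -1.0]]
ft_force: [0.1, -0.3, -0.5]
grip_width: 1.002
grip_force: 0.0
```

```bash
python3 - <<'E'
from h import *
s=st();im,d=grab('wrist','hook.png')
E
```

```text
t 7.2 p [ 0.5288 -0.0597  0.4015] yaw x 102.03 z [-0.001  0.    -1.   ] F [ 0.1 -0.3 -0.5] grip 1.0017342877376165 0.0 q [ 0.46  0.08 -0.47  1.45  0.04  1.62  0.21]
```

View pics/hook.png

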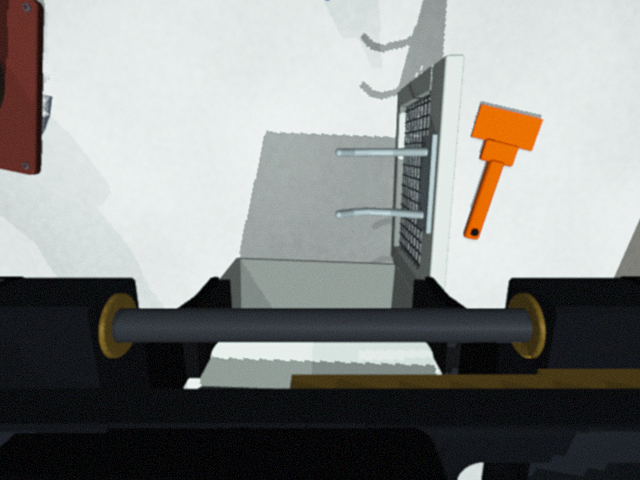

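The prong tips are at (339,152) and (339,213). The back plate runs from (434,135) to (430,233), and the door's top rail spans about (455,56) to (437,275).

```bash
python3 - <<'E'
from h import *
X=cloud('wrist');Z=X[...,2];v,u=np.indices(Z.shape)
m=(abs(Z-.216)<.004)&(u>400)&(u<480)&(v<275);p=X[m][:,:2].astype(np.float32)
r=cv2.minAreaRect(p*1000);print(m.sum(),r,cv2.boxPoints(r).round(0).tolist())
for a,b in((140,165),(202,225)):
    k=(Z>.15)&(Z<.2)&(u>325)&(u<428)&(v>a)&(v<b);q=X[k]
    l=cv2.fitLine(q[:,:2].astype(np.float32),cv2.DIST_HUBER,0,.01,.01).ravel()
    t=(q[:,:2]-l[2:])@l[:2];print(k.sum(),l,'ends',l[2:]+t.min()*l[:2],l[2:]+t.max()*l[:2],'z',np.nanpercentile(q[:,2],[2,50,98]))
print('plate',P('wrist',433,150),P('wrist',431,215))
s=env.sense();to([.482,.2558,.30])
E
```

```text
4142 ((626.3102416992188, 11.032630920410156), (17.294069290161133, 191.68165588378906), 12.470501899719238) [[597.0, 103.0], [639.0, -84.0], [655.0, -81.0], [614.0, 106.0]]
840 [0.97904557 0.2036412  0.57449526 0.01809352] ends [0.52691392 0.00819662] [0.61132393 0.02575388] z [0.17178164 0.1812984  0.19473525]
782 [ 0.97595966  0.21795113  0.60752106 -0.03530759] ends [ 0.53994249 -0.05039922] [ 0.62385777 -0.03165927] z [0.17200086 0.18147035 0.19725484]
plate [0.6118 0.0278 0.209 ] [ 0.6265 -0.0293  0.2096]
shift mm [318.3  19.9 101.9]
```

>>> play_rows(series=[[0,0,0,32,2,10,60],[0,0,0,32,2,10,60],[0,0,0,32,2,10,60],[0,0,0,32,2,10,60],[0,0,0,32,2,10,60],[0,0,0,32,2,10,60],[0,0,0,32,2,10,60],[0,0,0,32,2,10,60],[0,0,0,32,2,10,60],[0,0,-4.3,0,0,10,60],[0,0,-4.3,0,0,0,60],[0,0,0,0,0,0,60]])

```text
clock: 8.25
tool_pos: [0.485, 0.226, 0.3016]
tcp_rot: [[-0.358, 0.934, -0.002], [0.934, 0.358, -0.0], [0.0, -0.002, -1.0]]
ft_force: [-0.5, -0.5, 0.2]
grip_width: 0.69
grip_force: 0.0
```

```bash
python3 - <<'E'
from h import *
s=st();im,d=grab('wrist','cad.png')
X=cloud('wrist');Z=X[...,2]
m=(Z>.125)&(Z<.155)&(np.hypot(X[...,0]-.482,X[...,1]-.256)<.09);p=X[m][:,:2].astype(np.float32)
r=cv2.minAreaRect(p*1000);print(m.sum(),r,np.median(Z[m]))
print(np.degrees(np.arctan2(*(cv2.fitLine(p,cv2.DIST_HUBER,0,.01,.01).ravel()[[1,0]]))))
to([r[0][0]/1000,r[0][1]/1000,.141])
E
```

```text
t 8.25 p [0.485  0.226  0.3016] yaw x 110.95 z [-0.002 -0.    -1.   ] F [-0.5 -0.5  0.2] grip 0.6901649637757614 0.0 q [ 0.15  0.13 -0.73  1.62  0.09  1.43 -0.22]
2346 ((480.12103271484375, 257.1714782714844), (14.035274505615234, 117.36162567138672), 20.6971492767334) 0.14153390348833178
-69.49189
shift mm [ 31.4   6.3 161.1]
```

View pics/cad.png

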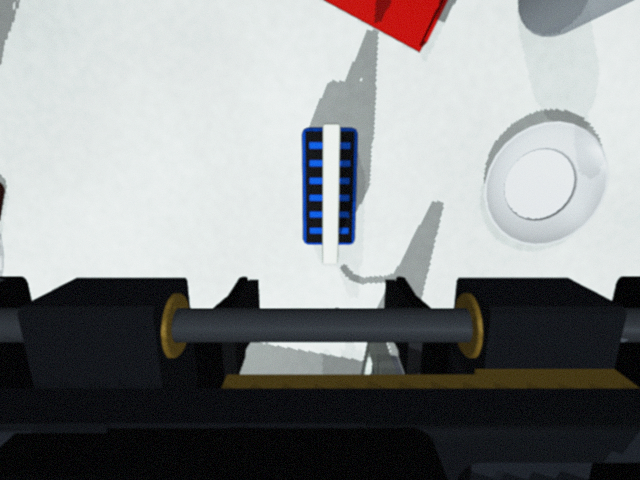

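The caddy's bar runs from about (330,125) to (330,262) in the wrist view, and the saucer and dustpan are clear of the gripper. I'll go down and grip.

>>> play_rows(series=[[0,0,0.4,16,3.2,20,60],[0,0,0,15.4,3.1,35,50],[0,0,0,0,0,35,45],[0,0,0,0,0,35,45],[0,0,0,0,0,25,45],[0,0,0,0,0,11.6,45],[0,0,0,0,0,0,20],[0,0,0,0,0,0,5],[0,0,0,0,0,0,5],[0,0,0,0,0,0,5],[0,0,0,0,0,0,5],[0,0,0,0,0,0,5]])

```text
clock: 9.3
tool_pos: [0.4809, 0.2575, 0.142]
tcp_rot: [[-0.349, 0.937, 0.002], [0.937, 0.349, 0.0], [-0.0, 0.002, -1.0]]
ft_force: [-1.3, -1.3, 8.0]
grip_width: 0.158
grip_force: 30.0
```

>>> play_rows(series=[[0,0,0,0,0,0,5],[0,0,0,0,0,0,5],[0,0,0,0,0,0,5],[0,0,0,0,0,0,5],[0,0,0,0,0,0,5],[0,0,0,0,0,0,5],[0,0,0,0,0,0,5]])

```text
clock: 9.88
tool_pos: [0.4808, 0.2575, 0.1421]
tcp_rot: [[-0.349, 0.937, 0.001], [0.937, 0.349, 0.0], [-0.0, 0.001, -1.0]]
ft_force: [-2.1, -1.3, 7.1]
grip_width: 0.163
grip_force: 30.0
```

>>> play_rows(series=[[0,0,0,0,0,-5,5],[0,0,0,0,0,-10,5],[0,0,0,0,0,-15,5],[0,0,0,0,0,-15,5],[0,0,0,0,0,-15,5],[0,0,0,0,0,-10,5],[0,0,0,-7,-3,0,5],[0,0,0,-14,-6,0,5],[0,0,0,-17,-7.2,0,5],[0,0,0,-17,-7.2,0,5],[0,0,0,-17,-7.2,0,5],[0,0,0,-17,-7.2,0,5]])

```text
clock: 10.88
tool_pos: [0.4754, 0.159, 0.2102]
tcp_rot: [[-0.349, 0.937, -0.001], [0.937, 0.349, -0.0], [0.0, -0.001, -1.0]]
ft_force: [0.7, -0.3, -2.7]
grip_width: 0.155
grip_force: 30.0
```

>>> play_rows(series=[[0,0,0,-17,-7.2,0,5],[0,0,0,-17,-7.2,0,5],[0,0,0,-17,-7.2,0,5],[0,0,0,-17,-7.2,0,5],[0,0,0,-17,-7.2,0,5],[0,0,0,-17,-7.2,0,5],[0,0,0,-17,-7.2,0,5],[0,0,0,-17,-7.2,0,5],[0,0,0,-17,-7.2,0,5],[0,0,0,-14,-6,0,5],[0,0,4.1,0,-3,0,5],[0,0,4.1,0,0,0,5]])

```text
clock: 11.88
tool_pos: [0.4641, -0.0235, 0.2101]
tcp_rot: [[-0.207, 0.978, -0.002], [0.978, 0.207, -0.0], [0.0, -0.002, -1.0]]
ft_force: [0.0, 0.6, -2.0]
grip_width: 0.156
grip_force: 30.0
```

```bash
python3 - <<'E'
from h import *
s=st();to([.5648,-.0145,s['tool_pos'][2]])
grab('scene','s1.png')
im=cv2.imread('pics/s1.png')[120:400,160:420];cv2.imwrite('pics/s1c.png',cv2.resize(im,None,fx=2,fy=2))
E
```

```text
t 11.88 p [ 0.4641 -0.0235  0.2101] yaw x 101.92 z [-0.002 -0.    -1.   ] F [ 0.   0.6 -2. ] grip 0.1560359064055128 29.991265833377838 q [ 0.48  0.   -0.52  1.92  0.    1.23  0.17]
shift mm [-12.  100.4  -0.2]
```

View pics/s1c.png

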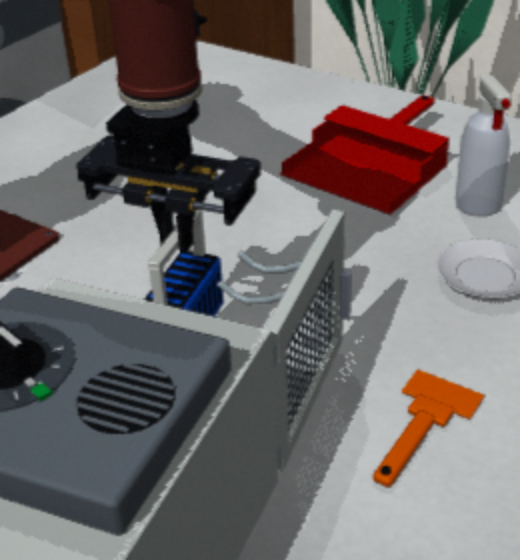

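The caddy is held upright, just short of the prongs and below the level of the door top. Next I'll move in over the prongs and lower it.

>>> play_rows(series=[[0,0,0,-6,0,-3,5],[0,0,0,-6,0,-3,5],[0,0,0,0,6,0,5],[0,0,0,0,12,0,5],[0,0,0,0,12,0,5],[0,0,0,0,12,0,5],[0,0,0,0,12,0,5],[0,0,0,0,12,0,5],[0,0,0,0,12,0,5],[0,0,0,0,12,0,5],[0,0,0,0,8,0,5],[0,0,0,0,2,0,5]])

```text
clock: 12.93
tool_pos: [0.5667, -0.0117, 0.2166]
tcp_rot: [[-0.213, 0.977, -0.0], [0.977, 0.213, 0.001], [0.001, 0.0, -1.0]]
ft_force: [-1.2, -0.2, -3.2]
grip_width: 0.158
grip_force: 30.0
```

>>> play_rows(series=[[0,0,0,0,0,6,5],[0,0,0,0,0,8,5],[0,0,0,0,0,8,5],[0,0,0,0,0,4,5],[0,0,0,0,0,2,5],[0,0,0,0,0,0,5]])

```text
clock: 13.43
tool_pos: [0.565, -0.0122, 0.1883]
tcp_rot: [[-0.212, 0.977, -0.001], [0.977, 0.212, -0.0], [0.0, -0.001, -1.0]]
ft_force: [0.5, -0.1, -3.0]
grip_width: 0.155
grip_force: 30.0
```

>>> play_rows(series=[[0,0,0,0,0,1.5,5],[0,0,0,0,0,1.5,5],[0,0,0,0,0,0.5,5],[0,0,0,0,0,0,5]])

```text
clock: 13.77
tool_pos: [0.5662, -0.0119, 0.1868]
tcp_rot: [[-0.212, 0.977, 0.002], [0.977, 0.212, -0.0], [-0.0, 0.002, -1.0]]
ft_force: [-2.5, 0.8, 3.5]
grip_width: 0.156
grip_force: 30.0
```

Wrist force went from -3 N to +3.5 N, so the bar is resting on the prongs. Now I'll release it, rise and check.

>>> play_rows(series=[[0,0,0,0,0,0,20],[0,0,0,0,0,0,30],[0,0,0,0,0,0,36],[0,0,0,0,0,0,36],[0,0,0,0,0,0,36],[0,0,0,0,0,0,36]])

```text
clock: 14.27
tool_pos: [0.5655, -0.0121, 0.1854]
tcp_rot: [[-0.212, 0.977, -0.0], [0.977, 0.212, 0.0], [0.0, -0.0, -1.0]]
ft_force: [1.1, -0.6, -0.2]
grip_width: 0.401
grip_force: 0.0
```

>>> play_rows(series=[[0,0,0,0,0,-10,36],[0,0,0,0,0,-15,36],[0,0,0,0,0,-20,36],[0,0,0,0,0,-35,36],[0,0,0,0,0,-35,36],[0,0,0,0,0,-30,36],[0,0,0,-10,0,-20,36],[0,0,0,-30,0,0,36],[0,0,0,-20,0,0,30],[0,0,0,0,0,0,20]])

```text
clock: 15.1
tool_pos: [0.5786, -0.0761, 0.3511]
tcp_rot: [[-0.206, 0.979, 0.001], [0.979, 0.206, -0.002], [-0.002, 0.0, -1.0]]
ft_force: [-0.6, -0.4, -0.5]
grip_width: 0.338
grip_force: 0.0
```

```bash
python3 - <<'E'
from h import *
s=st();im,d=grab('wrist','hung.png')
X=cloud('wrist');Z=X[...,2]
m=(Z>.175)&(Z<.2)&(im.min(-1)>150)&(np.hypot(X[...,0]-.565,X[...,1]+.0145)<.075)
r=cv2.minAreaRect(X[m][:,:2].astype(np.float32)*1000);print(m.sum(),r,np.median(Z[m]))
E
```

```text
t 15.1 p [ 0.5786 -0.0761  0.3511] yaw x 101.9 z [ 0.001 -0.002 -1.   ] F [-0.6 -0.4 -0.5] grip 0.33822950148671316 0.0 q [ 0.46  0.2  -0.49  1.43  0.09  1.53  0.19]
3398 ((575.5285034179688, -10.295608520507812), (85.42845153808594, 116.94291687011719), 11.647419929504395) 0.1863217727724881
```

View pics/hung.png

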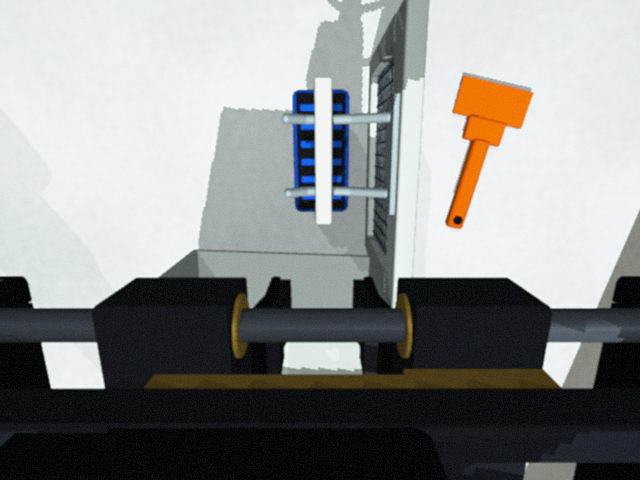

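The white bar lies across both prongs, which cross it at (324,118) and (324,192), and the caddy hangs level. Next I'll go round to the door's outer side and turn the tool so the gripper's thin side faces the door.

>>> play_rows(series=[[0,0,0,27,22.4,0,0],[0,0,0,27,22.4,0,0],[0,0,0,27,22.4,0,0],[0,0,0,27,22.4,0,0],[0,0,0,27,22.4,0,0],[0,0,6.9,0,0,0,0],[0,0,6.9,0,0,0,0],[0,0,6.9,0,0,0,0],[0,0,6.9,0,0,0,0],[0,0,6.9,0,0,0,0],[0,0,6.9,0,0,0,0],[0,0,6.9,0,0,0,0]])

```text
clock: 16.15
tool_pos: [0.6586, 0.0862, 0.351]
tcp_rot: [[0.592, 0.806, -0.0], [0.806, -0.592, 0.001], [0.001, -0.001, -1.0]]
ft_force: [-0.2, 0.7, 1.2]
grip_width: 0.004
grip_force: 0.0
```

>>> play_rows(series=[[0,0,6.9,0,0,0,0],[0,0,6.9,0,0,0,0],[0,0,6.9,0,0,0,0],[0,0,6.9,0,0,0,0],[0,0,6.9,0,0,0,0],[0,0,6.9,0,0,0,0],[0,0,0,0,0,30,0],[0,0,0,0,0,30,0],[0,0,0,0,0,30,0],[0,0,0,0,0,30,0],[0,0,0,0,0,27,0],[0,0,0,0,0,0,0]])

```text
clock: 17.15
tool_pos: [0.6559, 0.0854, 0.1978]
tcp_rot: [[0.976, 0.219, -0.009], [0.219, -0.976, -0.001], [-0.009, -0.001, -1.0]]
ft_force: [-1.7, 0.4, -1.2]
grip_width: 0.004
grip_force: 0.0
```

```bash
python3 - <<'E'
from h import *
s=st();h=np.array([.6555,-.126]);p=s['tool_pos'][:2]-h
print('r',np.hypot(*p),'ang',np.degrees(np.arctan2(p[1],p[0])),'along',p@[-.212,.977],'off',p@[.977,.212])
E
```

```text
t 17.15 p [0.6559 0.0854 0.1978] yaw x 12.62 z [-0.009 -0.001 -1.   ] F [-1.7  0.4 -1.2] grip 0.003680957687516623 0.0 q [ 0.05  0.41 -0.33  1.47  0.13  1.3  -1.64]
r 0.21139843533144062 ang 89.89120972131182 along 0.20645080385851108 off 0.04520854771464287
```

>>> play_rows(series=[[0,0,0,-10,0,0,0],[0,0,0,-10,0,0,0],[0,0,0,-4,0,0,0],[0,0,0,-4,0,0,0],[0,0,-1,-3.6,-0.3,0,0],[0,0,-2,-7.2,-0.6,0,0],[0,0,-2.5,-9,-0.7,0,0],[0,0,-2.5,-9,-0.7,0,0],[0,0,-2.5,-9,-0.7,0,0],[0,0,-2.5,-9,-0.7,0,0],[0,0,-2.5,-9,-0.7,0,0],[0,0,-2.5,-9,-0.7,0,0]])

```text
clock: 18.15
tool_pos: [0.5695, 0.0615, 0.2043]
tcp_rot: [[0.859, 0.511, 0.001], [0.511, -0.859, 0.0], [0.001, 0.0, -1.0]]
ft_force: [0.6, -0.3, 0.3]
grip_width: 0.004
grip_force: 0.5
```

```bash
cat >> h.py <<'E'
def door():
    s=st();h=np.array([.6555,-.126]);p=s['tool_pos'][:2]-h;R=np.array(s['tcp_rot'])
    print('hinge rel: off',p@R[:2,0],'along',-p@R[:2,1],'radial ang',np.degrees(np.arctan2(p[1],p[0])))
E
python3 -c "
from h import *
door()"
```

```text
t 18.15 p [0.5695 0.0615 0.2043] yaw x 30.75 z [ 0.001  0.    -1.   ] F [ 0.6 -0.3  0.3] grip 0.00448265354304991 0.5418206308968365 q [ 0.14  0.23 -0.38  1.69  0.09  1.24 -1.29]
hinge rel: off 0.021983565699577264 along 0.20507315403882678 radial ang 114.63234844955676
```

>>> play_rows(series=[[0,0,-2.5,-9,-0.7,0,0],[0,0,-2.5,-9,-0.7,0,0],[0,0,-2.5,-9,-0.7,0,0],[0,0,-2.5,-9,-0.7,0,0],[0,0,-2.5,-9,-0.7,0,0],[0,0,-2.5,-9,-0.7,0,0],[0,0,-2.5,-9,-0.7,0,0],[0,0,-2.5,-9,-0.7,0,0],[0,0,-2.5,-9,-0.7,0,0],[0,0,-2.5,-9,-0.7,0,0],[0,0,-2.5,-9,-0.7,0,0],[0,0,-2.5,-9,-0.7,0,0]])

```text
clock: 19.15
tool_pos: [0.4874, -0.0073, 0.2043]
tcp_rot: [[0.488, 0.873, 0.001], [0.873, -0.488, 0.0], [0.001, 0.001, -1.0]]
ft_force: [1.1, 1.1, -0.9]
grip_width: 0.003
grip_force: 0.5
```

```bash
python3 -c "
from h import *
door()
im,d=grab('scene','s2.png');c=im[150:350,200:400,::-1];cv2.imwrite('pics/s2c.png',cv2.resize(c,None,fx=2.5,fy=2.5))"
```

```text
t 19.15 p [ 0.4874 -0.0073  0.2043] yaw x 60.76 z [ 0.001  0.    -1.   ] F [ 1.1  1.1 -0.9] grip 0.002518088751122534 0.54709502030164 q [ 0.29  0.05 -0.37  1.88  0.02  1.21 -0.6 ]
hinge rel: off 0.0214846781290329 along 0.20470339354463893 radial ang 144.77120641696266
```

View pics/s2c.png

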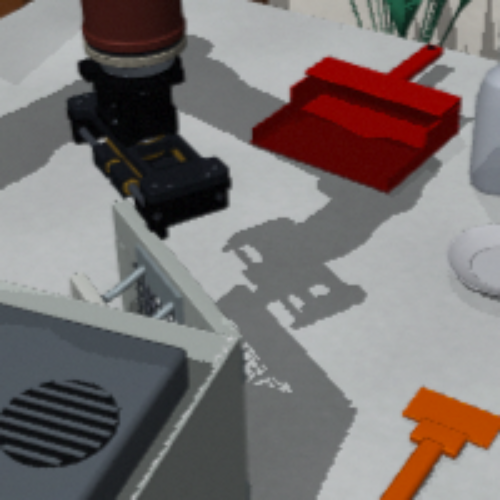

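The door is about half shut, and the caddy's bar is still on the prongs (around (95,290) in the crop). I'll keep going.

>>> play_rows(series=[[0,0,-2.5,-9,-0.7,0,0],[0,0,-2.5,-9,-0.7,0,0],[0,0,-2.5,-9,-0.7,0,0],[0,0,-2.5,-9,-0.7,0,0],[0,0,-2.5,-9,-0.7,0,0],[0,0,-2.5,-9,-0.7,0,0],[0,0,-2.5,-9,-0.7,0,0],[0,0,-2.5,-9,-0.7,0,0],[0,0,-2.5,-9,-0.7,0,0],[0,0,-2.5,-9,-0.7,0,0],[0,0,-2.5,-9,-0.7,0,0],[0,0,-2.5,-9,-0.7,0,0]])

```text
clock: 20.2
tool_pos: [0.4508, -0.1078, 0.2041]
tcp_rot: [[-0.012, 1.0, 0.001], [1.0, 0.012, 0.0], [0.0, 0.001, -1.0]]
ft_force: [0.4, 0.3, -0.3]
grip_width: 0.007
grip_force: 0.5
```

>>> play_rows(series=[[0,0,-1.5,-5.4,-0.4,0,0],[0,0,-1.5,-5.4,-0.4,0,0],[0,0,-1,-3.6,-0.3,0,0],[0,0,-1,-3.6,-0.3,0,0],[0,0,-1,-3.6,-0.3,0,0],[0,0,-1,-3.6,-0.3,0,0],[0,0,0,0,0,0,0]])

```text
clock: 20.78
tool_pos: [0.4499, -0.134, 0.2035]
tcp_rot: [[-0.132, 0.991, 0.0], [0.991, 0.132, -0.0], [-0.0, 0.0, -1.0]]
ft_force: [-0.4, 0.0, -0.0]
grip_width: 0.005
grip_force: 0.0
```

```bash
python3 -c "
from h import *
door()
grab('top');X=cloud('top');Z=X[...,2];v,u=np.indices(Z.shape)
m=(abs(Z-.216)<.005)&(u>370)&(u<425)&(v>180)&(v<300)
p=X[m][:,:2].astype(np.float32);r=cv2.minAreaRect(p*1000);print(m.sum(),r)
"
```

```text
t 20.78 p [ 0.4499 -0.134   0.2035] yaw x 97.59 z [ 0. -0. -1.] F [-0.4  0.  -0. ] grip 0.004842289791803432 0.0 q [ 0.44  0.   -0.24  1.93  0.    1.21  0.33]
hinge rel: off 0.01927682394354358 along 0.20482733977637538 radial ang -177.7847688888247
235 ((594.42529296875, -158.12722778320312), (146.49693298339844, 64.43334197998047), 7.963420391082764)
```

>>> play_rows(series=[[0,0,-1,-3.6,-0.3,0,0],[0,0,-1,-3.6,-0.3,0,0],[0,0,0,-2,0,0,0],[0,0,0,-2,0,0,0],[0,0,0,0,0,0,0]])

```text
clock: 21.25
tool_pos: [0.4504, -0.1417, 0.2034]
tcp_rot: [[-0.168, 0.986, -0.002], [0.986, 0.168, 0.004], [0.004, -0.002, -1.0]]
ft_force: [-4.9, 12.8, 6.4]
grip_width: 0.007
grip_force: 6.5
```

The outward force of 13 N means the door is against its stop. I'll back off and verify.

>>> play_rows(series=[[0,0,0,4,0,0,0],[0,0,0,12,0,0,0],[0,0,0,30,0,0,0],[0,0,0,35,0,0,0],[0,0,0,35,0,-20,0],[0,0,0,35,0,-30,0],[0,0,0,35,0,-30,0],[0,0,0,0,0,-30,0],[0,0,0,0,0,-20,0],[0,0,0,0,0,0,0],[0,0,0,0,0,0,0]])

```text
clock: 22.17
tool_pos: [0.4215, 0.0326, 0.3285]
tcp_rot: [[-0.166, 0.986, 0.002], [0.986, 0.166, -0.0], [-0.001, 0.002, -1.0]]
ft_force: [0.3, -0.3, -1.2]
grip_width: 0.006
grip_force: 0.0
```

```bash
python3 -c "
from h import *
st()
grab('top');im,_=grab('scene');X=cloud('top');Z=X[...,2];v,u=np.indices(Z.shape)
yc=np.array([-.168,.986]);xc=np.array([.986,.168]);o=np.array([.5435,-.154])
L=X[...,:2]-o;a=L@xc;b=L@yc
m=(abs(Z-.216)<.006)&(abs(b)<.06)&(abs(a)<.14);p=np.stack([a[m],b[m]],1).astype(np.float32);print(m.sum(),cv2.minAreaRect(p*1000))
l=cv2.fitLine(p,cv2.DIST_HUBER,0,.01,.01).ravel();print('door tilt rad',l[1]/l[0],l)
bx=lambda A,B,C,D:(u>A)&(u<C)&(v>B)&(v<D)
for n,m in(('sprayer',(Z>.03)&bx(120,180,180,240)),('saucer',(Z>.006)&bx(190,165,248,222)),('scraper',(Z>.005)&bx(295,155,372,195)),('pan',(Z>.006)&bx(65,250,200,345))):print(n,np.round(cv2.minAreaRect(X[m][:,:2].astype(np.float32)*1000)[0],1))
c=np.hstack([im[150:400,60:340],np.load('last_top.npz')['im'][100:350,300:560]]);cv2.imwrite('pics/fin.png',cv2.resize(c[:,:,::-1],None,fx=1.45,fy=1.45))
"
```

```text
t 22.17 p [0.4215 0.0326 0.3285] yaw x 99.56 z [ 0.002 -0.    -1.   ] F [ 0.3 -0.3 -1.2] grip 0.005848348880817604 0.0 q [ 0.29 -0.16 -0.41  1.81 -0.06  1.47  0.06]
620 ((-1.3493118286132812, -17.92829132080078), (70.60955047607422, 246.02224731445312), 89.91417694091797)
door tilt rad 0.003640685 [0.9999934  0.00364066 0.01693136 0.0089388 ]
sprayer [632.5 505.4]
saucer [717.3 353.9]
scraper [764.8  23. ]
pan [427.5 596. ]
```

View pics/fin.png

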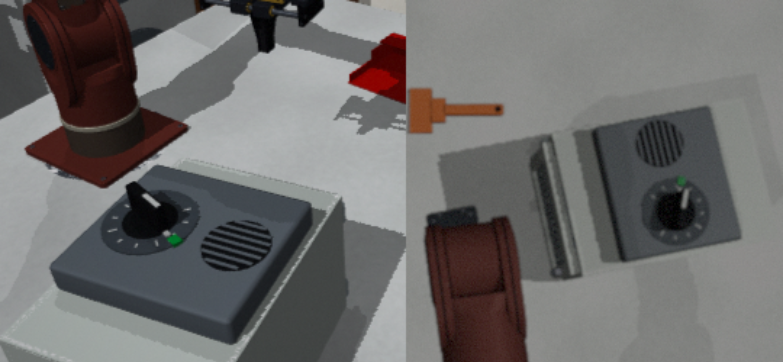

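The door is shut parallel to the front (tilt 0.004 rad), the pointer is on the green tab, and the bystanders haven't moved. I'll let the caddy settle, then hand in.

>>> play_rows(series=[[0,0,0,0,0,0,0],[0,0,0,0,0,0,0],[0,0,0,0,0,0,0],[0,0,0,0,0,0,0],[0,0,0,0,0,0,0],[0,0,0,0,0,0,0],[0,0,0,0,0,0,0],[0,0,0,0,0,0,0],[0,0,0,0,0,0,0],[0,0,0,0,0,0,0],[0,0,0,0,0,0,0],[0,0,0,0,0,0,0]])

```text
clock: 23.27
tool_pos: [0.4212, 0.0323, 0.3277]
tcp_rot: [[-0.166, 0.986, 0.0], [0.986, 0.166, 0.0], [0.0, 0.0, -1.0]]
ft_force: [0.5, -0.8, 1.0]
grip_width: 0.001
grip_force: 0.0
```

>>> play_rows(series=[[0,0,0,0,0,0,0],[0,0,0,0,0,0,0],[0,0,0,0,0,0,0],[0,0,0,0,0,0,0],[0,0,0,0,0,0,0],[0,0,0,0,0,0,0],[0,0,0,0,0,0,0],[0,0,0,0,0,0,0],[0,0,0,0,0,0,0],[0,0,0,0,0,0,0],[0,0,0,0,0,0,0],[0,0,0,0,0,0,0]])

```text
clock: 24.27
tool_pos: [0.4212, 0.0323, 0.3277]
tcp_rot: [[-0.166, 0.986, 0.0], [0.986, 0.166, 0.0], [0.0, 0.0, -1.0]]
ft_force: [0.3, -0.1, -0.7]
grip_width: -0.002
grip_force: 0.0
```

```bash
python3 -c "
from plant import env
print(env.sign_off())"
```

```text
the job is handed in; nothing more can be done
None
```

Job handed in at about 24 s (no verdict returned): the caddy was hung on both prongs (last seen there with the door half shut; not checked after closing), the door is gently shut, the dial is within about 0.2° of the green tab, and the four bystanders are within 2 mm of their starts.

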